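# Fit the drip tray under the drip flap of a bench rocker

### The arm

A 6-joint arm with a two-finger parallel gripper is mounted at the origin on a cart in front of the work surface, level with it; the furniture and walls round the work are solid. World frame = base frame: x ahead of the robot, y to its left, z up, the work surface at z = 0. Lengths are in m, angles in degrees, forces in N, time in s.
With the tool pointing down it reaches from about 0.35 to 0.85 m from the base axis. Payload 8.1 kg.
Tool frame: the origin (TCP) lies at the very end of the fingers, on their centre line; the grasp point (between the pads) lies 19 mm behind it; z points along the fingers, y is the line along which they close (so a half turn about z gives the same grasp; the last joint's range is limited). The gripper opens to 93 mm and grips with 3 to 60 N. Pads are 15 mm wide; open, the fingers measure 128 mm over their backs; the gripper's body (75 mm by 188 mm) begins 65 mm behind the grasp point.
Start: joints at [58.591, 7.471, 85.268, -0, 87.261, -4.893], TCP at [0.268, 0.537, 0.219] pointing down, gripper open.
Joint ranges: [-169.43, 169.43], [-51.17, 129.36], [1.28, 143.12], [-76.62, 256.62], [0, 156.53], [-152.29, 152.29]. Speed limits (degrees/s): [136.94, 136.94, 159.86, 180, 180, 180].

### API

Orientations are given as a 3x3 rotation matrix whose columns are the frame's x, y, z axes.
In Python, from station import * gives the robot as it stands.
- The arm moves only by the tool carry_out, never from a script. Its argument "steps" is a list of rows, each an object with "linear": the shift along the tool's x, y, z in mm, a list of three; "spin": the turn about the tool's z in rad. A call has 1 to 8 rows; each row shifts and turns the commanded pose from where the row before left it, along the tool's axes as they then stand; what a row does not reach is not made up. A row lasts 1/10 s, in which the tool goes at most 50 mm and 8.59 degrees, less where a joint would pass 70% of its speed; a pose out of reach is approached as far as the arm can. A call with a gripper value outside its range is refused whole. "grip" is the opening, from 0 (shut) to 1 (fully open), set as the call begins (left out, the last holds). The fingers move at their own pace and stop on an object; the grip force is fixed at half the most. Time passes only in rows, so rows that do not move let the fingers close. It gives the time, the measured TCP pose, the force, the opening and the grip force at its end, in the units of the state.
- state(): the state, without advancing time (a new reading comes with each control period).
- get_image(name): name is "scene" or "top"; returns (picture, depth): 480x640x3 uint8, blue, green, red; 480x640 float32, m along the optical axis (not along the pixel's ray), 0 where there is no reading.
- camera_model(name): a dict with "intrinsics" (3x3 intrinsics, pixels), "rvec" (rotation vector, rad) and "tvec" (3), from world to camera coordinates, as OpenCV has them. Camera axes: x right, y down, z forward; pixel columns grow to the right and rows downward; lengths in m; the calibration is good to about 2 mm. A picture is of the moment at which its call begins. camera_model takes no time and is no camera call.
- close_job(): hands the job in; it is judged then, once.
Trained networks look in the newest picture that a camera, given by its name, has taken for a name from the list of things; names that differ only in an ending like _2 or _b are one class to them, and where a whole thing is asked for, a point or a joint stands for the part that bears it (a point fixed in the world has none). Each returns a list of dicts, best first, with "confidence" (0 to 1); they miss things now and then, are a little off and sometimes report something else, mostly with a low value. They report only what shows in the picture. A call takes as long as a camera call.
- find_in(label, camera): "extent" ([left, top, right, bottom] in pixels, round what is visible of it).
- cut_out(label, camera): "region" (480x640 bool, what is visible of it) and "extent" ([left, top, right, bottom] in pixels, round what is visible of it).
- pinpoint(label, camera): "xy" ([column, row] in pixels: a listed point, or the origin of a listed thing).
The state is a dict: "time": time; "joints": joint angles; "joint_velocities": joint speeds; "effort": joint torques, N m; "tool_pos": TCP position; "ee_rot": TCP orientation; "ft_force": force on the tool from outside, world axes, zero at the start; "torque": the same for the moment, N m; "width": finger opening in m; "grasp_force": force on a finger pad.
Only numpy, scipy, OpenCV 4.12 (cv2) and the standard library are available. Lean on these libraries where they do the work, as an engineer would, in place of code of your own. Each camera call takes 0.05 s, during which the arm holds its last target. There are 200 camera calls.

### The job

The bench rocker has stopped with its platform tilted: first press the raised side down until the platform is level. Then take the steel drip tray by its grip bar, lay it on the cushion between the platform's side rails and slide its plain rear edge under the hinged drip flap, right up to the back stop, without lifting the flap. Finish while still holding the tray by its bar and pressing it down flat and fully home on the metal deck, with the platform level, so that I can turn the clips; leave the other things on the bench where they are.

Things in the scene. Friction and masses are not known exactly. Their poses are not given: they have to be found in the camera images.
- rocker: White bench rocker fixed to the worktop, housing 205 x 165 x 46 mm. Origin: centre of its underside. x points from its front panel (two black knobs) to its back (drip flap), y to its left, z up. An aluminium platform, 226 mm (x) by 202 mm (y), tilts left and right on it about an axis along x, 70 mm above the worktop.
- deck (a point): Point at the middle of the platform's centre line, on the metal deck's top face (14 mm above the tilt axis; 84 mm above the worktop when level). Tilts with the platform; x to the back, y to the left, z square to the deck. A black cushion mat, 140 x 128 mm, lies in the middle of the deck, 3 mm proud of it.
- rail_left (a point): Middle of the flat top of the platform's left side rail. Each rail runs the platform's length, 18 mm wide, 90 mm off the centre line, its top 10 mm above the deck; the rails leave 158 mm between them. When level this point is 94 mm above the worktop. At each rail's front end (85 mm before the middle) a parked clip with a black knob stands 21 mm above the deck.
- back_stop (a point): Middle of the back stop's face, at deck height, 95 mm behind the deck point: a ridge across the platform, 8 mm high. Behind it a 26 mm high upstand carries the flap. Axes as the deck.
- platform (a joint): Tilt of the platform (rad): 0 is level, positive means its left (+y) side is up; range -0.27 to 0.27. A stiff hinge: it stays where it is left and needs about 0.8 N m to move, that is 9 N on the middle of a rail.
- flap (a joint): Hinged drip flap at the back of the platform (rad): 0 is at rest, positive means its front edge is lifted (0.1 rad lifts it 5 mm). A thin light grey sheet 148 mm wide, hinged 110 mm behind the deck point, 27 mm above the deck, sloping forward and down to its free edge. It swings up at a touch (under 1 N).
- flap_edge (a point): Middle of the flap's free front edge, at its underside: at rest 60 mm behind the deck point and 10 mm above the metal deck, so 7 mm above the free cushion.
- mat (a joint): How far the cushion mat is pressed down (m): 0 is free (3 mm proud of the deck), 0.003 is flush with the metal deck. It starts to yield at 6 N and is flush at 10.5 N, the weight of the tray (2.5 N) included.
- tray: Loose stainless drip tray, 165 mm (x) by 150 mm (y), 0.25 kg: a 4 mm thick sheet with a 13 mm high lip along its front (-x) edge and its sides as far as x = +43 mm; the rear (+x) end is plain. Origin: centre of its underside; z up. A black flat-sided grip bar runs along x over its middle: 86 mm long, 14 mm wide (y), 14 to 34 mm above the underside, on a foot at each end.
- tray_edge (a point): Middle of the tray's plain rear edge, at the underside; 82.5 mm along the tray's +x from its origin. Axes as the tray.
- timer: Bystander: small flat countdown timer, 66 x 64 x 18 mm, on the worktop in front of the rocker. Origin: centre of its underside.
- cup_a: Bystander: capped specimen cup, 44 mm across, 53 mm high, behind the tray near the drawer unit. Origin: centre of its underside.
- cup_b: Bystander: capped specimen cup, 44 mm across, 53 mm high, to the right of the tray. Origin: centre of its underside.
- decapper: Bystander: waisted hand decapper, 35 mm across, 70 mm high, standing to the right of the tray. Origin: centre of its underside.
- label_roll: Bystander: roll of blank labels, 66 mm across, 28 mm high, to the right of the tray. Origin: centre of its underside.

How it is judged (in metres and radians):
On the way, in this order (a step that is already met when the one before it is completed fails the run):
1. the platform is level, within 0.045 rad (2.5 degrees) (value of joint platform between -0.045 and 0.045 rad), for 0.2 s.
2. the tray's rear edge is under the resting flap, at least 8 mm behind the flap's free edge (x of tray_edge in the frame of deck above 0.068 m and y of tray_edge in the frame of deck between -0.015 and 0.015 m and z of tray_edge in the frame of deck between -0.003 and 0.008 m and value of joint flap below 0.1 rad), for 0.1 s.
At the end, for the whole second after the job is handed in: Gripper still on the tray (over 2 N), cushion pressed down over 2 of its 3 mm; rear edge under the flap, within 8 mm of the stop, 10 mm of the middle, 3.5 mm of the deck; tray flat on the deck within 0.04 rad, straight within 0.08; flap at rest (under 0.05 rad); platform level within 0.05 rad (x of tray_edge in the frame of deck above 0.087 m and y of tray_edge in the frame of deck between -0.01 and 0.01 m and z of tray_edge in the frame of deck below 0.0035 m and angle between the z axis of tray and the z axis of deck, either way round below 0.04 rad and angle between the x axis of tray and the x axis of deck, either way round below 0.08 rad and value of joint mat above 0.002 m and value of joint each of flap, platform below 0.05 rad and value of joint platform above -0.05 rad and contact force between the fingers and tray above 2 N and linear speed of tray below 0.02 m/s); the arm keeps its last pose, push and grip.
It fails at once if the drip flap is lifted by more than 0.15 rad (about 7 mm at its edge) (value of joint flap above 0.15 rad).
It fails at once if a bystander is moved by more than 30 mm (distance of any of timer, cup_a, cup_b, decapper, label_roll from where it was at the start of the episode above 0.03 m).
It also fails if it takes over 54 s, if anything falls off the work surface, if the arm or the gripper's body presses on something with over 40 N, if the wrist force passes 120 N, or if a joint passes its speed limit or range.

## Working session

There is one attempt and no reset: what is moved stays moved. The work goes in short steps, Python scripts to look and compute and a tool call to move; the robot and the scene stay as the last step left them, time stands still between calls to the robot, and variables do not carry over. Pictures are saved under pics/ and viewed, at most 10 in all, crops included, and the job is handed in when it is done.

Besides the shell and the picture viewer there is one more tool, called after ">>>" in YAML: its name, and indented under it one key for each argument. carry_out: Moves the arm, as the interface text tells. Its arguments: {"type":"object","properties":{"steps":{"type":"array","items":{"type":"object","properties":{"linear":{"type":"array","items":{"type":"number"}},"spin":{"type":"number"}}}},"grip":{"type":"number"}},"required":["steps"]}

```bash
mkdir -p pics
cat > h.py <<'E'
from station import *
import numpy as np, cv2
def cam(n):
    m=camera_model(n); R=cv2.Rodrigues(np.array(m["rvec"],float))[0]; return np.array(m["intrinsics"],float),R,np.array(m["tvec"],float).ravel()
def ray(n,uv):
    K,R,t=cam(n); d=R.T@np.linalg.inv(K)@np.array([uv[0],uv[1],1.]); return -R.T@t,d
def atz(n,uv,z):
    o,d=ray(n,uv); return o+d*(z-o[2])/d[2]
def cloud(n,D):
    K,R,t=cam(n); v,u=np.mgrid[:480,:640]; p=np.stack([(u-K[0,2])/K[0,0]*D,(v-K[1,2])/K[1,1]*D,D],-1); return (p-t)@R
def proj(n,P):
    K,R,t=cam(n); q=K@(R@np.array(P,float)+t); return q[:2]/q[2]
E
python3 - <<'E'
from h import *
np.set_printoptions(precision=4,suppress=True)
s=state(); print(s)
for n in("scene","top"):
    im,D=get_image(n); cv2.imwrite(f"pics/{n}0.png",im); np.save(f"{n}0.npy",D); C=cloud(n,D); print(n,-cam(n)[1].T@cam(n)[2])
    for l in("rocker","deck","rail_left","back_stop","flap_edge","tray","tray_edge","timer","cup_a","decapper","label_roll"):
        for r in pinpoint(l,n)[:2]:
            u,v=np.round(r["xy"]).astype(int)
            print(l,r["confidence"],r["xy"],C[v,u] if 0<=v<480 and 0<=u<640 else None)
E
```

```text
{'time': 0.0, 'joints': array([58.5913,  7.512 , 85.3315, -0.0004, 87.261 , -4.8926]), 'joint_velocities': array([-0.1015, -0.1186, -0.0027, -0.1005,  0.0016, -0.024 ]), 'effort': array([  0.    , -55.9862, -49.175 ,   0.077 ,   0.0356,  -0.0002]), 'tool_pos': array([0.2675, 0.5364, 0.2176]), 'ee_rot': array([[-0.8948,  0.4464, -0.0009],
       [ 0.4464,  0.8948, -0.0016],
       [ 0.0001, -0.0018, -1.    ]]), 'ft_force': array([-0.385 , -0.6853, -0.1879]), 'torque': array([-0.0111,  0.0568, -0.0271]), 'grasp_force': 0.0, 'width': 0.09336522983814022}
scene [-0.1553 -0.7842  0.5454]
rocker 0.63 [266.0, 254.5] [ 0.4581 -0.0073  0.0718]
rail_left 0.93 [240.4, 211.7] [0.5361 0.2045 0.1073]
back_stop 0.89 [284.7, 217.8] [0.6208 0.1044 0.0944]
flap_edge 0.56 [275.5, 214.9] [0.612  0.134  0.0978]
tray 0.58 [348.5, 301.8] [ 0.5201 -0.2289  0.0037]
tray_edge 0.69 [374.5, 284.7] [ 0.6341 -0.2172 -0.0008]
timer 0.89 [241.8, 292.7] [ 0.3571 -0.0392  0.0145]
cup_a 0.78 [414.4, 341.4] [ 0.484  -0.4314  0.0201]
cup_a 0.65 [348.3, 259.3] [ 0.6754 -0.0936  0.0143]
decapper 0.94 [429.6, 323.1] [ 0.5771 -0.4125  0.0082]
label_roll 0.76 [463.1, 313.6] [ 0.6379 -0.4552  0.0233]
top [ 0.3366 -0.0957  1.3812]
rocker 0.7 [249.6, 246.3] [0.5379 0.1037 0.0898]
deck 0.3 [251.4, 244.4] [0.5437 0.1017 0.0866]
rail_left 0.9 [214.1, 245.3] [0.5379 0.1948 0.1068]
back_stop 0.83 [239.4, 207.4] [0.6388 0.1322 0.1083]
back_stop 0.28 [249.1, 241.6] [0.549  0.107  0.0872]
tray 0.62 [369.3, 252.0] [ 0.5293 -0.214   0.0374]
tray_edge 0.97 [371.6, 226.0] [ 0.6088 -0.2268  0.0012]
timer 0.69 [299.6, 308.1] [ 0.3781 -0.0256  0.0174]
cup_a 0.75 [441.4, 268.5] [ 0.4842 -0.4065  0.0473]
cup_a 0.55 [323.2, 199.4] [ 0.675  -0.0884  0.0501]
decapper 0.52 [435.7, 232.4] [ 0.5799 -0.3929  0.0637]
label_roll 0.94 [445.5, 204.1] [ 0.6735 -0.4394 -0.0031]
label_roll 0.27 [301.2, 307.9] [ 0.3782 -0.0281  0.012 ]
```

Run:
```python
import cv2
a=cv2.imread("pics/top0.png")[120:350,140:500]; cv2.imwrite("pics/topc.png",cv2.resize(a,(792,506),interpolation=cv2.INTER_CUBIC))
a=cv2.imread("pics/scene0.png")[170:390,160:500]; cv2.imwrite("pics/scenec.png",cv2.resize(a,(782,506),interpolation=cv2.INTER_CUBIC))
```

```text
(no output)
```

View pics/topc.png

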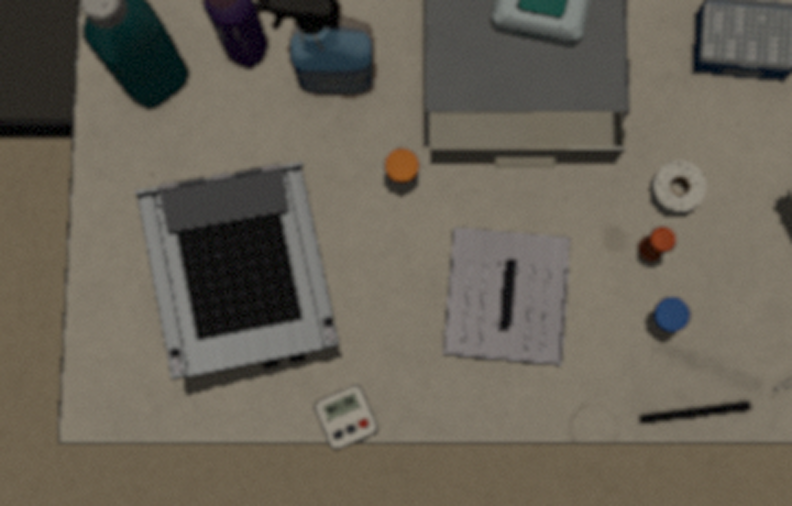

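View pics/scenec.png

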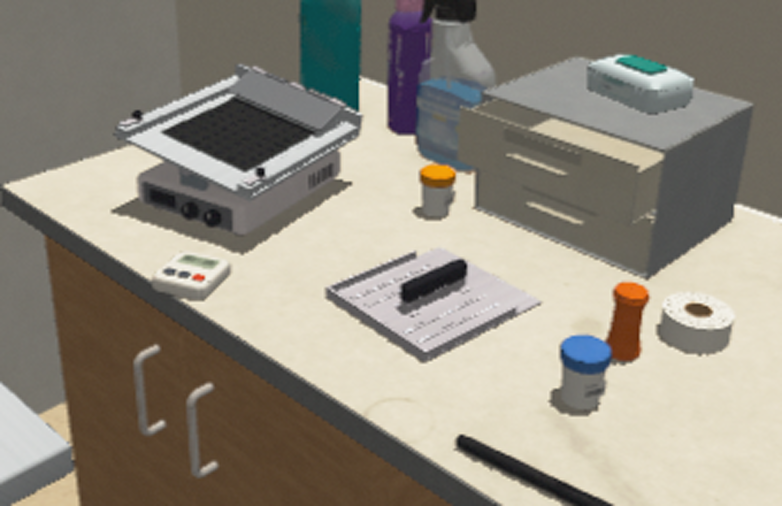

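The top view (crop scale 2.2) shows the platform corners at about (138,193), (302,166), (338,348) and (175,377). That gives a yaw of about +11° with the left side up. The tray bar runs from (511,262) to (505,328), with the plain edge towards the drawer. Next I'll get precise fits.

```bash
cat > fit.py <<'E'
from h import *
np.set_printoptions(precision=4,suppress=True)
def rect(P):
    r=cv2.minAreaRect((P[:,:2]*1000).astype(np.float32)); return r
def fit(im,D,n="top"):
    C=cloud(n,D)
    hsv=cv2.cvtColor(im,cv2.COLOR_BGR2HSV)
    dark=im.max(-1)<60
    out={}
    # cushion mat
    m=dark&(C[...,2]>.06)&(C[...,2]<.13)&(abs(C[...,0]-.54)<.12)&(abs(C[...,1]-.10)<.12)
    k,l,st,_=cv2.connectedComponentsWithStats(m.astype(np.uint8)); i=1+np.argmax(st[1:,4]); P=C[l==i]
    A=np.c_[P[:,:2],np.ones(len(P))]; c,*_=np.linalg.lstsq(A,P[:,2],rcond=None)
    print("mat n",len(P),"mean",P.mean(0),"plane",c,"res",np.std(A@c-P[:,2]),rect(P))
    m=(C[...,2]>.018)&(C[...,2]<.06)&(abs(C[...,0]-.53)<.07)&(abs(C[...,1]+.215)<.06)&dark
    P=C[m]; 
    if len(P): print("bar n",len(P),"mean",P.mean(0),"zmed",np.median(P[:,2]),rect(P))
    return C
if __name__=="__main__":
    im=cv2.imread("pics/top0.png"); D=np.load("top0.npy"); C=fit(im,D)
    for l in("platform","tray","rocker"):
        r=cut_out(l,"top")[0]; P=C[r["region"]]; c=rect(P)
        print(l,r["confidence"],r["extent"],len(P),P[:,2].min(),P[:,2].max()); 
        cn,_=cv2.findContours(r["region"].astype(np.uint8),0,2); print(cv2.minAreaRect(max(cn,key=len)), c)
    print("worktop z",np.median(C[230:300,330:340,2]))
E
python3 fit.py
```

```text
mat n 2426 mean [0.5444 0.1093 0.0876] plane [-0.0198  0.154   0.0815] res 0.0032766598894694576 ((547.62548828125, 105.74739074707031), (147.21275329589844, 135.93856811523438), 15.093649864196777)
bar n 141 mean [ 0.5264 -0.218   0.0335] zmed 0.03329539206090595 ((527.2083740234375, -218.26527404785156), (12.941617965698242, 83.24510192871094), 84.80599975585938)
platform 0.9 [202.6, 194.1, 292.3, 293.6] 6608 -0.0015363833684227813 1.3811679604165379
((246.8763427734375, 241.7693328857422), (87.2791976928711, 77.23516845703125), 78.90628051757812) ((483.95733642578125, 86.07406616210938), (408.4728698730469, 228.18032836914062), 21.7811222076416)
tray 0.58 [339.2, 221.2, 400.6, 285.6] 3192 -0.007112510768777498 1.3811679604165379
((369.71392822265625, 253.50404357910156), (55.42533874511719, 60.32167053222656), 4.899092674255371) ((467.76190185546875, -207.00572204589844), (167.89817810058594, 300.3023681640625), 78.87189483642578)
rocker 0.76 [201.8, 193.9, 291.4, 294.0] 6689 -0.0038745041939364767 1.3811679604165379
((247.16500854492188, 242.435791015625), (90.22872924804688, 77.56060028076172), 79.04593658447266) ((496.7569274902344, 91.18586730957031), (435.70599365234375, 228.80868530273438), 21.697845458984375)
worktop z 0.00023481136330532384
```

>>> carry_out:
  grip: 0
  steps:
    - {"linear": [-20, -9, 0], "spin": 0}
    - {"linear": [-40, -18, 0], "spin": 0}
    - {"linear": [-44, -21, 0], "spin": 0}
    - {"linear": [-44, -21, 0], "spin": 0}
    - {"linear": [-44, -21, 0], "spin": 0}
    - {"linear": [-44, -21, 0], "spin": 0}
    - {"linear": [-44, -21, 0], "spin": 0}
    - {"linear": [-44, -21, 0], "spin": 0}

```text
time: 2.15
tool_pos: [0.4905, 0.2536, 0.2189]
ee_rot: [[-0.895, 0.446, 0.001], [0.446, 0.895, 0.0], [-0.0, 0.001, -1.0]]
ft_force: [0.6, 0.3, 0.5]
width: 0.0337
grasp_force: 0.0
```

>>> carry_out:
  steps:
    - {"linear": [-44, -20, 0], "spin": 0}
    - {"linear": [-24, -11, 0], "spin": 0}
    - {"linear": [0, 0, 10], "spin": -0.13}
    - {"linear": [0, 0, 15], "spin": -0.13}
    - {"linear": [0, 0, 15], "spin": -0.13}
    - {"linear": [0, 0, 15], "spin": -0.13}
    - {"linear": [0, 0, 10], "spin": -0.13}
    - {"linear": [0, 0, 0], "spin": 0}

```text
time: 2.95
tool_pos: [0.5353, 0.1969, 0.1517]
ee_rot: [[-0.982, -0.188, -0.003], [-0.188, 0.982, -0.001], [0.003, -0.0, -1.0]]
ft_force: [-0.7, -0.3, -0.2]
width: 0.0006
grasp_force: 0.0
```

Run:
```python
from h import *
np.set_printoptions(precision=4,suppress=True)
for i in range(1):
    im,D=get_image("scene"); C=cloud("scene",D); cv2.imwrite("pics/s1.png",im)
    for r in pinpoint("rail_left","scene")[:2]: 
        u,v=np.round(r["xy"]).astype(int); print(r["confidence"],r["xy"],C[v,u], atz("scene",r["xy"],.108))
s=state(); print(s)
```

```text
0.6 [240.4, 211.2] [ 0.984   0.8446 -0.1713] [0.5398 0.2077 0.108 ]
0.41 [263.6, 226.5] [0.5498 0.113  0.0866] [0.514  0.0692 0.108 ]
{'time': 3.05, 'joints': array([ 15.0474,   5.3347,  94.3998,   0.0021,  80.2719, -85.4554]), 'joint_velocities': array([ 0.0997, -0.6616, -0.816 ,  0.0272, -0.0316,  0.2728]), 'effort': array([ -0.0267, -51.5944, -46.7376,  -0.0146,   0.0652,  -0.4104]), 'tool_pos': array([0.5365, 0.1973, 0.1539]), 'ee_rot': array([[-0.9832, -0.1823, -0.0001],
       [-0.1823,  0.9832,  0.    ],
       [ 0.0001,  0.    , -1.    ]]), 'ft_force': array([0.0122, 0.3454, 0.8004]), 'torque': array([ 0.1032,  0.0402, -0.029 ]), 'grasp_force': 0.0, 'width': 0.0002715371049127563}
```

>>> carry_out:
  steps:
    - {"linear": [0, 0, 15], "spin": 0}
    - {"linear": [0, 0, 15], "spin": 0}
    - {"linear": [0, 0, 10], "spin": 0}
    - {"linear": [0, 0, 6], "spin": 0}
    - {"linear": [0, 0, 4], "spin": 0}
    - {"linear": [0, 0, 4], "spin": 0}
    - {"linear": [0, 0, 3], "spin": 0}
    - {"linear": [0, 0, 0], "spin": 0}

```text
time: 3.85
tool_pos: [0.5365, 0.1989, 0.0972]
ee_rot: [[-0.983, -0.186, 0.0], [-0.186, 0.983, 0.002], [-0.001, 0.002, -1.0]]
ft_force: [-1.5, 3.1, 5.4]
width: 0.0005
grasp_force: 2.6
```

>>> carry_out:
  steps:
    - {"linear": [0, 0, 2], "spin": 0}
    - {"linear": [0, 0, 1], "spin": 0}
    - {"linear": [0, 0, 0], "spin": 0}
    - {"linear": [0, 0, 0], "spin": 0}

```text
time: 4.25
tool_pos: [0.5367, 0.1991, 0.0947]
ee_rot: [[-0.983, -0.186, 0.001], [-0.186, 0.983, 0.003], [-0.001, 0.003, -1.0]]
ft_force: [-4.3, 6.4, 9.3]
width: 0.0006
grasp_force: 4.5
```

```bash
python3 -c "
from h import *
print(state()['tool_pos'],state()['ft_force'])"
```

```text
[0.53665835 0.19914406 0.09470931] [-4.34837478  6.38265145  9.31938131]
```

>>> carry_out:
  steps:
    - {"linear": [0, 0, -15], "spin": 0}
    - {"linear": [0, 0, -35], "spin": 0}
    - {"linear": [0, 0, -35], "spin": 0}
    - {"linear": [5, -20, 0], "spin": 0}
    - {"linear": [9, -42, 0], "spin": 0}
    - {"linear": [9, -45, 0], "spin": 0}
    - {"linear": [9, -45, 0], "spin": 0}
    - {"linear": [9, -45, 0], "spin": 0}

```text
time: 5.05
tool_pos: [0.5326, -0.0058, 0.1792]
ee_rot: [[-0.983, -0.186, 0.0], [-0.186, 0.983, -0.0], [-0.0, -0.001, -1.0]]
ft_force: [1.2, -0.1, -0.4]
width: 0.0007
grasp_force: 0.0
```

>>> carry_out:
  grip: 1
  steps:
    - {"linear": [9, -45, 0], "spin": 0}
    - {"linear": [9, -45, 0], "spin": 0}
    - {"linear": [9, -45, 0], "spin": 0.07}
    - {"linear": [9, -40, 0], "spin": 0.07}
    - {"linear": [8, -20, 0], "spin": 0.07}
    - {"linear": [0, -10, 0], "spin": 0.07}
    - {"linear": [0, 0, 0], "spin": 0}

```text
time: 5.75
tool_pos: [0.5194, -0.2145, 0.1789]
ee_rot: [[-0.995, 0.097, -0.0], [0.097, 0.995, -0.001], [0.0, -0.001, -1.0]]
ft_force: [0.1, -0.6, -0.7]
width: 0.0519
grasp_force: 0.0
```

```bash
cat > plat.py <<'E'
from h import *
from scipy.optimize import least_squares
np.set_printoptions(precision=4,suppress=True)
import sys
tag=sys.argv[1]
im,D=get_image("top"); cv2.imwrite(f"pics/{tag}.png",im); np.save(f"{tag}.npy",D); C=cloud("top",D)
x0,y0,yaw=.553,.108,np.deg2rad(11)
for it in range(2):
    d=C-[x0,y0,0]; X=d[...,0]*np.cos(yaw)+d[...,1]*np.sin(yaw); Y=-d[...,0]*np.sin(yaw)+d[...,1]*np.cos(yaw); Z=C[...,2]
    for nm,a in(("deck front",(-105,-75,-70,70)),("mat",(-65,45,-58,58)),("railL",(-70,90,84,96)),("railR",(-70,90,-96,-84))):
        m=(X>a[0]/1e3)&(X<a[1]/1e3)&(Y>a[2]/1e3)&(Y<a[3]/1e3)&(Z>.05)&(Z<.14)
        A=np.c_[X[m],Y[m],np.ones(m.sum())]; c=np.linalg.lstsq(A,Z[m],rcond=None)[0]; print(nm,m.sum(),np.median(Z[m]),c)
    hsv=im.max(-1); m=((hsv<60)&(abs(X)<.09)&(abs(Y)<.085)&(Z>.06)).astype(np.uint8)
    k,l,st,_=cv2.connectedComponentsWithStats(m); i=1+np.argmax(st[1:,4]); v,u=np.nonzero(l==i)
    P=np.array([atz("top",(a,b),.087)[:2] for a,b in zip(u,v)]).astype(np.float32)*1000
    print(cv2.minAreaRect(P)); print(len(P))
    r=cv2.minAreaRect(P); 
    ang=r[2] if r[2]<45 else r[2]-90
    yaw=np.deg2rad(ang); c=np.array(r[0])/1000; print("yaw",ang)
    x0,y0=c+.005*np.array([np.cos(yaw),np.sin(yaw)]); print("centre",x0,y0)
for l in("deck","back_stop","flap_edge","rail_left"):
    for r in pinpoint(l,"top")[:1]: print(l,r["confidence"],atz("top",r["xy"],dict(deck=.087,back_stop=.09,flap_edge=.094,rail_left=.094)[l]))
r=cut_out("platform","top")[0]; cn,_=cv2.findContours(r["region"].astype(np.uint8),0,2); cn=max(cn,key=len)[:,0]
P=np.array([atz("top",c,.094)[:2] for c in cn]).astype(np.float32)*1000; print("platform",cv2.minAreaRect(P))
print(state()["tool_pos"],state()["ee_rot"][:,1])
E
python3 plat.py lev1
```

```text
deck front 611 0.08441673038272363 [0.046  0.0069 0.0887]
mat 1795 0.08743092425284583 [-0.0029  0.0041  0.0873]
railL 308 0.09275770196617428 [-0.0276  1.1148 -0.0085]
railR 243 0.0930321929737721 [-0.0185  0.9751  0.179 ]
((543.7083129882812, 111.75131225585938), (136.32577514648438, 138.35694885253906), 12.358460426330566)
2395
yaw 12.358460426330566
centre 0.5485924515145304 0.11282144816143824
deck front 610 0.08421679870199664 [-0.0032  0.0043  0.084 ]
mat 1800 0.08744265952701374 [-0.001   0.0037  0.0874]
railL 276 0.09476417244814894 [-0.0008 -0.0306  0.0976]
railR 267 0.0939494035058083 [ 0.002  -0.028   0.0915]Traceback (most recent call last):
  File "plat.py", line 15, in <module>
    P=np.array([atz("top",(a,b),.087)[:2] for a,b in zip(u,v)]).astype(np.float32)*1000
                ~~~^^^^^^^^^^^^^^^^^^
  File "h.py", line 8, in atz
    o,d=ray(n,uv); return o+d*(z-o[2])/d[2]
        ~~~^^^^^^
  File "h.py", line 6, in ray
    K,R,t=cam(n); d=R.T@np.linalg.inv(K)@np.array([uv[0],uv[1],1.]); return -R.T@t,d
          ~~~^^^
  File "h.py", line 4, in cam
    m=camera_model(n); R=cv2.Rodrigues(np.array(m["rvec"],float))[0]; return np.array(m["intrinsics"],float),R,np.array(m["tvec"],float).ravel()
ValueError: time passes only in moves, steps and waits
```

```bash
cat > h2.py <<'E'
from h import *
import h, functools
h.cam=functools.lru_cache(None)(h.cam)
E
cat > mat.py <<'E'
import h2; from h import *
from scipy.optimize import least_squares
from scipy.special import expit
np.set_printoptions(precision=4,suppress=True)
def grid(n,z):
    K,R,t=h2.h.cam(n); v,u=np.mgrid[:480,:640]; d=np.stack([(u-K[0,2])/K[0,0],(v-K[1,2])/K[1,1],np.ones_like(u)],-1)@R
    o=-R.T@t; return (o+d*((z-o[2])/d[...,2])[...,None])[...,:2]*1000
def loc(G,p):
    d=G-p[:2]; c,s=np.cos(p[2]),np.sin(p[2]); return d[...,0]*c+d[...,1]*s,-d[...,0]*s+d[...,1]*c
def matfit(im,n="top",p0=(550,112,.2)):
    g=im.mean(-1); G=grid(n,.0865); X,Y=loc(G,p0); m=(X>-92)&(X<45)&(abs(Y)<77)
    def f(p):
        X,Y=loc(G[m],p); w=abs(p[5])+.3
        b=expit((X+70)/w)*expit((Y+64)/w)*expit((64-Y)/w); return p[3]+(p[4]-p[3])*b-g[m]
    r=least_squares(f,[*p0,160,30,2],loss="soft_l1",f_scale=10,x_scale=[1,1,.01,10,10,1]); return r.x, np.sqrt(np.mean(r.fun**2))
if __name__=="__main__":
    print(matfit(cv2.imread("pics/lev1.png")))
    im=cv2.imread("pics/lev1.png"); D=np.load("lev1.npy"); C=cloud("top",D)
    get_image("top")
    for l in("deck","back_stop","flap_edge","rail_left"):
        for r in pinpoint(l,"top")[:1]: print(l,r["confidence"],atz("top",r["xy"],dict(deck=.087,back_stop=.09,flap_edge=.094,rail_left=.094)[l]))
    r=cut_out("platform","top")[0]; cn,_=cv2.findContours(r["region"].astype(np.uint8),0,2); cn=max(cn,key=len)[:,0]
    P=np.array([atz("top",c,.094)[:2] for c in cn]).astype(np.float32)*1000; print("platform",cv2.minAreaRect(P))
    T=cut_out("tray","top")[0]["region"]; cn,_=cv2.findContours(T.astype(np.uint8),0,2); cn=max(cn,key=len)[:,0]
    P=np.array([atz("top",c,.008)[:2] for c in cn]).astype(np.float32)*1000; print("tray",cv2.minAreaRect(P))
    print(state()["tool_pos"],state()["ee_rot"][:,1],state()["time"])
E
python3 mat.py
```

```text
(array([544.5429, 111.5667,   0.2188, 134.7162,  17.9695,   1.2659]), np.float64(4.98133575691841))
deck 0.79 [0.5519 0.1132 0.087 ]
back_stop 0.8 [0.6431 0.1331 0.09  ]
flap_edge 0.78 [0.6082 0.1267 0.094 ]
rail_left 0.72 [0.5301 0.2016 0.094 ]
platform ((550.5296020507812, 112.18351745605469), (234.78424072265625, 202.55154418945312), 13.139896392822266)
tray ((486.28863525390625, -214.96875), (150.11383056640625, 79.43746948242188), 84.94664001464844)
[ 0.5201 -0.2121  0.1787] [ 0.0911  0.9958 -0.    ] 6.15
```

>>> carry_out:
  grip: 0.5
  steps:
    - {"linear": [-4, -6, 10], "spin": 0}
    - {"linear": [0, 0, 30], "spin": 0}
    - {"linear": [0, 0, 30], "spin": 0}
    - {"linear": [0, 0, 30], "spin": 0}
    - {"linear": [0, 0, 30], "spin": 0}
    - {"linear": [0, 0, 20], "spin": 0}
    - {"linear": [0, 0, 14], "spin": 0}
    - {"linear": [0, 0, 4], "spin": 0}

```text
time: 6.95
tool_pos: [0.522, -0.2185, 0.0083]
ee_rot: [[-0.996, 0.093, -0.003], [0.092, 0.996, 0.001], [0.003, 0.001, -1.0]]
ft_force: [-0.3, 0.5, -0.3]
width: 0.0467
grasp_force: 0.0
```

>>> carry_out:
  grip: 0
  steps:
    - {"linear": [0, 0, 0], "spin": 0}
    - {"linear": [0, 0, 0], "spin": 0}
    - {"linear": [0, 0, 0], "spin": 0}
    - {"linear": [0, 0, 0], "spin": 0}
    - {"linear": [0, 0, 0], "spin": 0}

```text
time: 7.45
tool_pos: [0.524, -0.2195, 0.0116]
ee_rot: [[-0.996, 0.093, 0.001], [0.093, 0.996, -0.001], [-0.001, -0.001, -1.0]]
ft_force: [0.1, -1.1, 3.4]
width: 0.0138
grasp_force: 30.0
```

>>> carry_out:
  steps:
    - {"linear": [0, 0, -8], "spin": 0}
    - {"linear": [0, 0, -20], "spin": 0}
    - {"linear": [0, 0, -30], "spin": 0}
    - {"linear": [0, 0, -30], "spin": 0}
    - {"linear": [0, 0, -30], "spin": 0}
    - {"linear": [0, 0, -22], "spin": 0}
    - {"linear": [0, 0, -10], "spin": 0}
    - {"linear": [0, 0, 0], "spin": 0}

```text
time: 8.25
tool_pos: [0.5241, -0.2195, 0.1623]
ee_rot: [[-0.996, 0.093, 0.002], [0.093, 0.996, -0.001], [-0.003, -0.001, -1.0]]
ft_force: [0.5, -0.1, -2.8]
width: 0.0137
grasp_force: 30.0
```

>>> carry_out:
  steps:
    - {"linear": [2, 15, 0], "spin": 0}
    - {"linear": [5, 35, 0], "spin": 0}
    - {"linear": [7, 45, 0], "spin": 0}
    - {"linear": [7, 45, 0], "spin": 0}
    - {"linear": [7, 45, 0], "spin": 0}
    - {"linear": [7, 45, 0], "spin": 0}
    - {"linear": [6, 45, 0], "spin": 0}
    - {"linear": [4, 30, 0], "spin": 0}

```text
time: 9.05
tool_pos: [0.5045, 0.0923, 0.1585]
ee_rot: [[-0.996, 0.091, -0.004], [0.091, 0.996, 0.001], [0.004, 0.0, -1.0]]
ft_force: [0.7, -1.0, -2.0]
width: 0.0138
grasp_force: 30.0
```

>>> carry_out:
  steps:
    - {"linear": [1, 15, 0], "spin": 0}
    - {"linear": [0, 0, 0], "spin": -0.07}
    - {"linear": [0, 0, 0], "spin": -0.1}
    - {"linear": [0, 0, 0], "spin": -0.1}
    - {"linear": [0, 0, 0], "spin": -0.04}
    - {"linear": [0, 0, 0], "spin": 0}
    - {"linear": [0, 0, 0], "spin": 0}

```text
time: 9.75
tool_pos: [0.5065, 0.1035, 0.1596]
ee_rot: [[-0.977, -0.214, -0.002], [-0.214, 0.977, -0.0], [0.002, 0.0, -1.0]]
ft_force: [0.0, -0.0, -3.1]
width: 0.0134
grasp_force: 30.0
```

Run:
```python
import h2; from h import *
np.set_printoptions(precision=4,suppress=True)
s=state(); print(s["tool_pos"],s["ee_rot"],s["ft_force"],s["torque"],s["width"],s["grasp_force"],s["time"])
for n in("scene","top"):
    im,D=get_image(n); cv2.imwrite(f"pics/h_{n}.png",im); np.save(f"h_{n}.npy",D)
    for l in("tray_edge","flap_edge","rail_left","back_stop"):
        for r in pinpoint(l,n)[:1]: print(n,l,r["confidence"],r["xy"],atz(n,r["xy"],dict(tray_edge=.142,flap_edge=.094,back_stop=.088,rail_left=.094)[l]))
a=cv2.imread("pics/h_scene.png")[130:330,150:450]; b=cv2.imread("pics/h_top.png")[150:330,150:420]
cv2.imwrite("pics/hc.png",cv2.resize(a,(798,532),interpolation=cv2.INTER_CUBIC)); cv2.imwrite("pics/hd.png",cv2.resize(b,(798,532),interpolation=cv2.INTER_CUBIC))
```

```text
[0.5065 0.1035 0.1596] [[-0.9769 -0.2138 -0.0018]
 [-0.2138  0.9769 -0.0003]
 [ 0.0018  0.0001 -1.    ]] [ 0.0064 -0.0047 -3.1015] [ 0.0372  0.0068 -0.0169] 0.01335108572066621 29.999229311943054 9.75
scene tray_edge 0.76 [275.3, 197.3] [0.6309 0.1576 0.142 ]
scene flap_edge 0.71 [277.2, 215.0] [0.6212 0.1394 0.094 ]
scene rail_left 0.68 [245.3, 294.0] [ 0.2827 -0.1585  0.094 ]
scene back_stop 0.61 [285.9, 217.1] [0.6387 0.1208 0.088 ]
top tray_edge 0.87 [239.4, 223.0] [0.589  0.1241 0.142 ]
top flap_edge 0.78 [242.0, 221.0] [0.6042 0.1258 0.094 ]
top rail_left 0.89 [214.2, 248.4] [0.5309 0.1969 0.094 ]
top back_stop 0.88 [239.0, 208.0] [0.6409 0.1358 0.088 ]
```

View pics/hc.png

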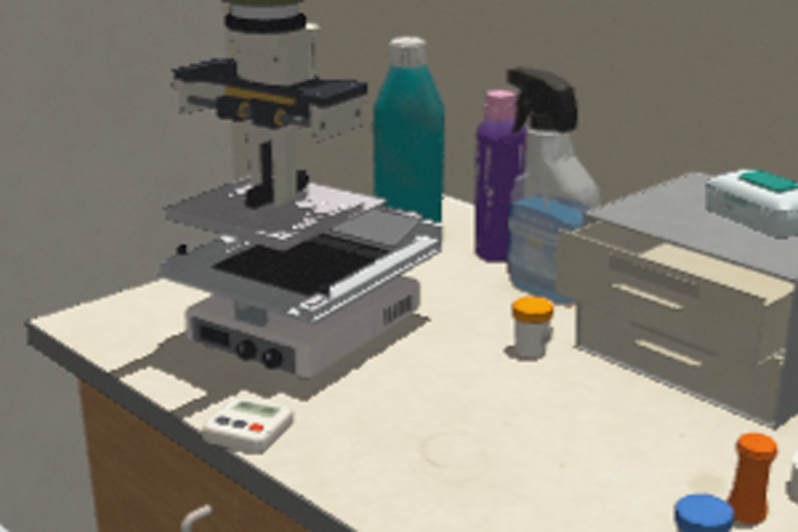

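The picture shows the tray held flat over the level platform, its rear edge just short of the flap. The bystanders haven't moved. Next I'll check the tray's yaw and sideways position against the platform.

Run:
```python
import h2; from h import *
np.set_printoptions(precision=4,suppress=True)
D=np.load("h_top.npy"); C=cloud("top",D); yaw=.2188
d=C-[.5495,.1125,0]; X=(d[...,0]*np.cos(yaw)+d[...,1]*np.sin(yaw))*1e3; Y=(-d[...,0]*np.sin(yaw)+d[...,1]*np.cos(yaw))*1e3; Z=C[...,2]
m=(Z>.138)&(Z<.175)&(abs(Y)<95)&(X<60)&(X>-150)
P=np.stack([X[m],Y[m]],-1).astype(np.float32); print(m.sum(),cv2.minAreaRect(P),np.percentile(P,[1,99],axis=0))
m2=m&(Z<.156); A=np.c_[X[m2],Y[m2],np.ones(m2.sum())]; print(np.median(Z[m2]),np.linalg.lstsq(A,Z[m2],rcond=None)[0])
for a in range(-110,45,15):
    k=m&(abs(X-a)<8); y=np.sort(Y[k]); r=(Z>.088)&(Z<.1)&(abs(X-a)<8); yl=Y[r&(Y>80)&(Y<110)]; yr=Y[r&(Y<-80)&(Y>-110)]
    print(a,y[:2].mean(),y[-2:].mean(),(y[:2].mean()+y[-2:].mean())/2,"rails",yl.max(initial=0),yr.min(initial=0))
```

```text
1319 ((-38.446746826171875, 2.9420394897460938), (166.22584533691406, 150.3986358642578), 0.08750048279762268) [[-120.8412  -71.7023]
 [  42.0181   76.415 ]]
0.15283314789587876 [-0.      0.      0.1525]
-110 -72.33889433431983 77.38709884408556 2.5241022548828624 rails 99.32723612581763 -97.52015289925396
-95 -72.09102383939569 77.33463687018181 2.621806515393061 rails 100.2453541887143 -97.84079143047549
-80 -72.23889774388535 77.47053573713316 2.615818996623908 rails 100.03580745950669 -97.67349576078496
-65 -71.81799487465659 77.41535532525624 2.798680225299826 rails 100.5322321890951 -97.60187011765211
-50 -48.629751341037974 75.87782372322751 13.624036191094767 rails 100.1351050519214 -97.46097542553399
-35 -48.14101164021186 75.82375965233808 13.841374006063113 rails 99.5969356757456 -97.81956391371646
-20 -49.34125508191083 -31.952698346650912 -40.64697671428087 rails 99.79077200204088 -98.7999139972545
-5 -49.26381759224802 -31.8108903716531 -40.53735398195056 rails 100.33280032163468 -97.01023393736689
10 -50.845204240527806 -26.13201246239338 -38.48860835146059 rails 0.0 -99.69387688421178
25 -71.62692065171092 -27.698706546060123 -49.66281359888552 rails 0.0 -97.37422369659498
40 -71.83387033408745 -28.579180733446307 -50.20652553376688 rails 0.0 -97.46689872056864
```

>>> carry_out:
  steps:
    - {"linear": [0, -1.5, 6], "spin": 0}
    - {"linear": [0, 0, 12], "spin": 0}
    - {"linear": [0, 0, 14], "spin": 0}
    - {"linear": [0, 0, 10], "spin": 0}
    - {"linear": [0, 0, 8], "spin": 0}
    - {"linear": [0, 0, 5], "spin": 0}
    - {"linear": [0, 0, 3], "spin": 0}
    - {"linear": [0, 0, 0], "spin": 0}

```text
time: 11.05
tool_pos: [0.5074, 0.1023, 0.1023]
ee_rot: [[-0.976, -0.216, -0.0], [-0.216, 0.976, -0.0], [0.0, 0.0, -1.0]]
ft_force: [-0.5, -0.3, -3.3]
width: 0.0137
grasp_force: 30.0
```

>>> carry_out:
  steps:
    - {"linear": [0, 0, 2], "spin": 0}
    - {"linear": [0, 0, 1], "spin": 0}
    - {"linear": [0, 0, 0], "spin": 0}
    - {"linear": [0, 0, 0], "spin": 0}

```text
time: 11.45
tool_pos: [0.5076, 0.1024, 0.0998]
ee_rot: [[-0.977, -0.216, 0.0], [-0.216, 0.977, 0.0], [-0.0, -0.0, -1.0]]
ft_force: [-0.0, 1.0, -2.5]
width: 0.0135
grasp_force: 30.0
```

>>> carry_out:
  steps:
    - {"linear": [0, 0, 1], "spin": 0}
    - {"linear": [0, 0, 1], "spin": 0}
    - {"linear": [0, 0, 0], "spin": 0}
    - {"linear": [0, 0, 0], "spin": 0}

```text
time: 11.85
tool_pos: [0.5078, 0.1023, 0.0981]
ee_rot: [[-0.977, -0.215, 0.001], [-0.215, 0.977, -0.0], [-0.001, -0.0, -1.0]]
ft_force: [-2.4, -0.5, 2.7]
width: 0.0137
grasp_force: 30.0
```

>>> carry_out:
  steps:
    - {"linear": [0, 0, 1], "spin": 0}
    - {"linear": [0, 0, 0], "spin": 0}
    - {"linear": [0, 0, 0], "spin": 0}

```text
time: 12.15
tool_pos: [0.5078, 0.1023, 0.097]
ee_rot: [[-0.977, -0.215, 0.001], [-0.215, 0.977, 0.0], [-0.001, -0.0, -1.0]]
ft_force: [-1.2, -1.7, 4.4]
width: 0.0136
grasp_force: 30.0
```

>>> carry_out:
  steps:
    - {"linear": [-3, 0, 0.5], "spin": 0}
    - {"linear": [-4, 0, 0], "spin": 0}
    - {"linear": [-4, 0, 0], "spin": 0}
    - {"linear": [0, 0, 0], "spin": 0}
    - {"linear": [0, 0, 0], "spin": 0}

```text
time: 12.65
tool_pos: [0.5184, 0.1049, 0.0963]
ee_rot: [[-0.976, -0.216, 0.0], [-0.216, 0.976, 0.0], [-0.0, 0.0, -1.0]]
ft_force: [-3.0, -0.1, 5.8]
width: 0.0137
grasp_force: 30.0
```

```bash
cat > chk.py <<'E'
import h2,sys; from h import *
np.set_printoptions(precision=4,suppress=True)
im,D=get_image("top"); t=sys.argv[1]; cv2.imwrite(f"pics/{t}.png",im); C=cloud("top",D); yaw=.2188
d=C-[.5495,.1125,0]; X=(d[...,0]*np.cos(yaw)+d[...,1]*np.sin(yaw))*1e3; Y=(-d[...,0]*np.sin(yaw)+d[...,1]*np.cos(yaw))*1e3; Z=C[...,2]*1e3
def pl(nm,x0,x1,y0,y1):
    m=(X>x0)&(X<x1)&(Y>y0)&(Y<y1)&(Z>70)&(Z<125)
    if m.sum()<8: return print(nm,m.sum())
    A=np.c_[X[m],Y[m],np.ones(m.sum())]; print(nm,m.sum(),np.median(Z[m]).round(2),np.linalg.lstsq(A,Z[m],rcond=None)[0])
pl("flapR",68,100,-65,-20);pl("flapL",68,100,20,65);pl("flap",68,100,-65,65);pl("railL",-70,90,86,94);pl("railR",-70,90,-94,-86)
e=float(sys.argv[2]); pl("sheetR",e-60,min(e,55)-4,-65,-20); pl("sheetL",e-60,min(e,55)-4,20,65)
for l in("tray_edge","flap_edge","back_stop","rail_left"):
    for r in pinpoint(l,"top")[:1]:
        P=atz("top",r["xy"],dict(tray_edge=.087,flap_edge=.094,back_stop=.088,rail_left=.094)[l]); q=P-[.5495,.1125,0]
        print(l,r["confidence"],(q[0]*np.cos(yaw)+q[1]*np.sin(yaw))*1e3,(-q[0]*np.sin(yaw)+q[1]*np.cos(yaw))*1e3)
s=state();print(s["tool_pos"],s["ft_force"],s["torque"])
E
python3 chk.py k1 55
python3 - <<'E'
import cv2,sys
sys.path.insert(0,'.')
a=cv2.imread("pics/lev1.png"); print(a.shape)
E
```

```text
flapR 144 104.23 [ 0.2851  0.02   81.1871]
flapL 0
flap 144 104.23 [ 0.2851  0.02   81.1871]
railL 31 95.34 [-0.0366 -0.0261 95.7202]
railR 179 93.81 [ 0.0047 -0.1538 80.0116]
sheetR 162 88.89 [ 0.0009 -0.0168 88.1755]
sheetL 0
tray_edge 0.72 98.64554481378406 3.8777025504458282
flap_edge 0.52 54.437662318882424 5.26587333351118
back_stop 0.95 106.70971035207094 4.592856555914876
rail_left 0.95 1.347938708664731 89.42900010631828
[0.5184 0.1049 0.0964] [-2.3622 -1.3239  5.5507] [ 0.1686  0.468  -0.0079]
(480, 640, 3)
```

>>> carry_out:
  steps:
    - {"linear": [-4, 0, 0], "spin": 0}
    - {"linear": [-4, 0, 0], "spin": 0}
    - {"linear": [-4, 0, 0], "spin": 0}
    - {"linear": [0, 0, 0], "spin": 0}
    - {"linear": [0, 0, 0], "spin": 0}

```text
time: 13.4
tool_pos: [0.5301, 0.1075, 0.0963]
ee_rot: [[-0.976, -0.216, -0.0], [-0.216, 0.976, 0.0], [-0.0, 0.0, -1.0]]
ft_force: [-2.3, -1.0, 6.5]
width: 0.0139
grasp_force: 30.0
```

```bash
python3 chk.py k2 67
```

```text
flapR 145 104.2 [ 0.2964 -0.0274 78.2524]
flapL 0
flap 145 104.2 [ 0.2964 -0.0274 78.2524]
railL 50 95.74 [-0.0041  0.185  78.4456]
railR 181 94.0 [ 0.0027 -0.0088 92.9937]
sheetR 110 88.76 [ 0.0033  0.009  89.0432]
sheetL 0
flap_edge 0.52 59.99619668905091 0.40588173163374
back_stop 0.72 94.8510211235227 9.335450141889828
rail_left 0.65 -5.985547806654286 80.91089646270083
[0.5301 0.1075 0.0964] [-2.6667  0.3236  5.1802] [0.1727 0.4858 0.0381]
```

>>> carry_out:
  steps:
    - {"linear": [-4, 0, 0], "spin": 0}
    - {"linear": [-4, 0, 0], "spin": 0}
    - {"linear": [-4, 0, 0], "spin": 0}
    - {"linear": [-4, 0, 0], "spin": 0}
    - {"linear": [-4, 0, 0], "spin": 0}
    - {"linear": [0, 0, 0], "spin": 0}
    - {"linear": [0, 0, 0], "spin": 0}

```text
time: 14.35
tool_pos: [0.5496, 0.1118, 0.0963]
ee_rot: [[-0.976, -0.216, -0.0], [-0.216, 0.976, 0.0], [0.0, 0.0, -1.0]]
ft_force: [-2.3, -0.8, 6.1]
width: 0.0138
grasp_force: 30.0
```

>>> carry_out:
  steps:
    - {"linear": [-2, 0, 0], "spin": 0}
    - {"linear": [-2, 0, 0], "spin": 0}
    - {"linear": [0, 0, 0], "spin": 0}

```text
time: 14.65
tool_pos: [0.5532, 0.1126, 0.0962]
ee_rot: [[-0.976, -0.216, -0.001], [-0.216, 0.976, 0.0], [0.001, 0.0, -1.0]]
ft_force: [-4.5, -0.7, 5.6]
width: 0.0135
grasp_force: 30.0
```

>>> carry_out:
  steps:
    - {"linear": [-2, 0, 0], "spin": 0}
    - {"linear": [0, 0, 0], "spin": 0}
    - {"linear": [0, 0, 0], "spin": 0}

```text
time: 14.95
tool_pos: [0.5551, 0.113, 0.0962]
ee_rot: [[-0.976, -0.216, -0.001], [-0.216, 0.976, 0.0], [0.001, 0.0, -1.0]]
ft_force: [-4.6, -0.0, 5.6]
width: 0.0139
grasp_force: 30.0
```

>>> carry_out:
  steps:
    - {"linear": [-2, 0, 0], "spin": 0}
    - {"linear": [0, 0, 0], "spin": 0}
    - {"linear": [0, 0, 0], "spin": 0}

```text
time: 15.25
tool_pos: [0.5554, 0.113, 0.0959]
ee_rot: [[-0.976, -0.216, -0.004], [-0.216, 0.976, -0.001], [0.004, 0.0, -1.0]]
ft_force: [-11.4, -3.0, 10.8]
width: 0.014
grasp_force: 30.0
```

>>> carry_out:
  steps:
    - {"linear": [-2, 0, 0], "spin": 0}
    - {"linear": [0, 0, 0], "spin": 0}
    - {"linear": [0, 0, 0], "spin": 0}

```text
time: 15.55
tool_pos: [0.5557, 0.1131, 0.0957]
ee_rot: [[-0.976, -0.216, -0.008], [-0.216, 0.976, -0.002], [0.008, 0.0, -1.0]]
ft_force: [-20.8, -4.6, 17.0]
width: 0.0138
grasp_force: 30.0
```

```bash
python3 chk.py k3 95
```

```text
flapR 154 104.82 [ 0.2664 -0.0509 79.7025]
flapL 0
flap 154 104.82 [ 0.2664 -0.0509 79.7025]
railL 84 94.09 [-0.0094 -0.0145 95.5926]
railR 179 93.7 [-0.0076 -0.0401 90.297 ]
sheetR 41 88.03 [ 0.0337 -0.2138 77.737 ]
sheetL 0
tray_edge 0.32 -84.80080545352075 -489.05397319884236
flap_edge 0.6 60.780746948136034 -3.527531826356607
back_stop 0.96 96.68814690186147 6.258169144639104
rail_left 0.71 1.9188651497896725 83.44566985142555
[0.5557 0.1131 0.0957] [-20.1398  -4.6725  16.1748] [-0.633   3.3769 -0.0214]
```

>>> carry_out:
  steps:
    - {"linear": [3, 0, 0], "spin": 0}
    - {"linear": [0, 0, 1], "spin": 0}
    - {"linear": [0, 0, 1], "spin": 0}
    - {"linear": [0, 0, 0], "spin": 0}
    - {"linear": [0, 0, 0], "spin": 0}

```text
time: 16.3
tool_pos: [0.5557, 0.1131, 0.0955]
ee_rot: [[-0.976, -0.216, -0.001], [-0.216, 0.976, -0.0], [0.001, 0.0, -1.0]]
ft_force: [-10.9, -2.2, 17.6]
width: 0.0133
grasp_force: 30.0
```

>>> carry_out:
  steps:
    - {"linear": [0.5, 0, 1], "spin": 0}
    - {"linear": [0, 0, 1], "spin": 0}
    - {"linear": [0, 0, 0], "spin": 0}
    - {"linear": [0, 0, 0], "spin": 0}

```text
time: 16.7
tool_pos: [0.5558, 0.1131, 0.0954]
ee_rot: [[-0.976, -0.216, -0.0], [-0.216, 0.976, -0.0], [0.0, -0.0, -1.0]]
ft_force: [-17.3, -2.4, 30.4]
width: 0.014
grasp_force: 30.0
```

```bash
python3 chk.py k4 95
python3 - <<'E'
import cv2
b=cv2.imread("pics/k4.png")[170:310,170:350]
cv2.imwrite("pics/k4c.png",cv2.resize(b,(720,560),interpolation=cv2.INTER_CUBIC))
E
```

```text
flapR 151 104.93 [ 0.3124 -0.0174 77.5241]
flapL 0
flap 151 104.93 [ 0.3124 -0.0174 77.5241]
railL 79 94.66 [-0.0107 -0.0261 96.8455]
railR 173 93.79 [-0.0022 -0.0682 87.5878]
sheetR 41 87.67 [-0.046  -0.0134 89.0604]
sheetL 0
flap_edge 0.52 58.912085253293434 5.47576931839342
back_stop 0.9 91.01519025669084 -4.075514291997243
rail_left 0.97 5.39017400198933 86.80961782216863
[0.5558 0.1131 0.0954] [-18.1393  -3.1393  29.8544] [-0.2846  3.1458  0.0052]
```

View pics/k4c.png

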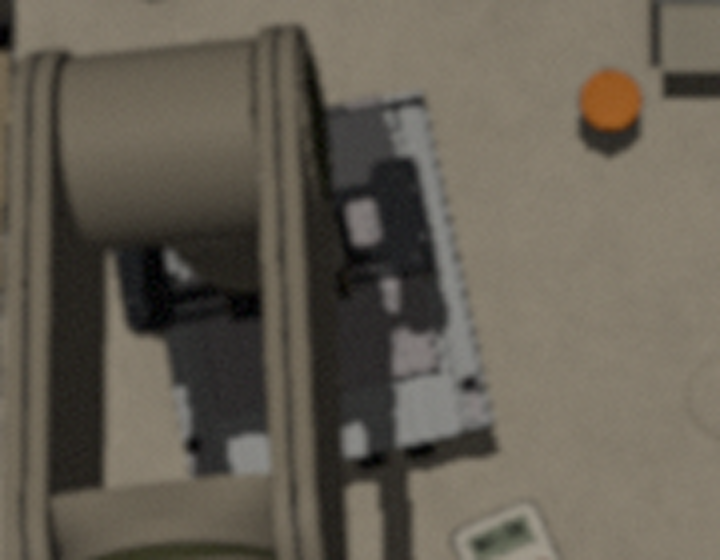

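>>> carry_out:
  steps:
    - {"linear": [1, 0, -1], "spin": 0}
    - {"linear": [0, 0, 0], "spin": 0}
    - {"linear": [0, 0, 0], "spin": 0}
    - {"linear": [0, 0, 0], "spin": 0}

```text
time: 17.35
tool_pos: [0.5558, 0.1131, 0.0955]
ee_rot: [[-0.976, -0.216, 0.002], [-0.216, 0.976, 0.0], [-0.002, -0.0, -1.0]]
ft_force: [-7.3, -1.0, 18.3]
width: 0.0132
grasp_force: 30.0
```

```bash
python3 -c "
from station import *
print(close_job())"
```

```text
the job is handed in; nothing more can be done
None
```

The job is handed in, but the hand-in gave back no verdict. By my last readings the platform is level and the tray is against the back stop under the resting flap. The gripper still holds it by the bar and presses it flush on the deck with about 18 N, and I moved nothing else.

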